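# Find the concealed catch of the lockbox

## Task

Four identical recessed plates lie in a row in the flat panel of the grey lockbox on the bench; three are fixed blanks and one, nobody remembers which, is the concealed catch. Feel along the row with a fingertip for the plate that gives, and press it home so that the blue hatch springs open. Then take the hand away, leaving the hatch standing open, and do not shift or pick up any of the things lying about.

Things in the scene. Friction and masses are not known exactly. Their poses are not given: they have to be found in the camera images.
- lockbox: Grey steel lockbox fixed to the bench, 200 (x) x 280 (y) x 85 mm high; origin at the centre of its underside, z up, -x side turned roughly to the robot. Its top: on the -x half a flat level panel with a row of four plates; on the +x half the blue hatch (near edge at x = -8 mm, hinge at x = +88 mm). Blank plates are rigid; which plate is the catch differs from run to run.
- panel (a point): Centre of the row of plates, level with the panel's top face (85 mm above the bench), at x = -55 mm, y = 0 of the lockbox, with its axes. Four look-alike bare aluminium plates, 50 x 50 mm in recesses of 52 x 52 mm, faces 2 mm below the panel, centred at y = -93, -31, +31 and +93 mm along the lockbox's y axis from this point.
- catch (a joint): How far the catch plate (one of the four) is pressed in: 0 at rest, 0.006 m at its stop. It is sprung: starts to give at about 1.2 N, reaches its stop at about 4.2 N, comes back up when let go. The hatch is let go at about 0.0035 m.
- hatch (a joint): Opening angle of the blue steel hatch (96 x 246 x 6 mm, level with the panel when shut): 0 shut and bolted, 0.6 rad fully open. It springs up by itself once the catch is pressed, its near edge rising about 55 mm, and stays up.
- screwdriver_grip (a point): Loose screwdriver, 190 mm long, lying on the bench in front of the lockbox (robot side); this point is the middle of its handle. To be left alone.
- screw_jar: Loose jar with a red cap, 60 mm across, 75 mm high, standing beside the lockbox's +y end; origin at the centre of its underside. To be left alone.
- spray_can: Loose green spray can, 58 mm across, 190 mm high, standing beyond the lockbox's +y end; origin at the centre of its underside. To be left alone.
- padlock: Loose brass padlock lying flat near the lockbox's -y end, about 80 x 45 x 22 mm; origin under the centre of its brass block. To be left alone.
- paint_tin: Loose orange paint tin, 90 mm across, 100 mm high, standing beyond the lockbox's -y end; origin at the centre of its underside. To be left alone.
- wrench_grip (a point): Loose wrench, 180 mm long, lying flat on the bench to the robot's left; this point is on its handle. To be left alone.

How it is judged:
By the outcome, as a careful person would: the job done as asked, in the order asked, and still so for the second after the job is handed in, with the robot touching nothing.
It also fails if it takes over 46 s, if anything falls off the work surface, if the arm or the gripper's body presses on something with over 40 N, if the wrist force passes 120 N, or if a joint passes its speed limit or range.

## Robot

A 6-joint arm with a two-finger parallel gripper is mounted at the origin on the work surface. World frame = base frame: x ahead of the robot, y to its left, z up, the work surface at z = 0. Lengths are in m, angles in rad, forces in N, time in s.
With the tool pointing down it reaches from about 0.4 to 0.925 m from the base axis. Payload 3.4 kg.
Tool frame: the origin (TCP) lies at the very end of the fingers, on their centre line; the grasp point (between the pads) lies 19 mm behind it (env.hold_point_z is the z of the grasp point in the tool frame, in m); z points along the fingers, y is the line along which they close (so a half turn about z gives the same grasp; the last joint's range is limited). The gripper opens to 85 mm and grips with 20 to 120 N. Pads are 22 mm wide; open, the fingers measure 114 mm over their backs; the gripper's body (76 mm by 85 mm) begins 54 mm behind the grasp point. The pads swing forward as they close: fully open they stand 13 mm farther back than shut.
Start: joints at [1.046, 0.307, 1.506, -0, 1.328, -0.073], TCP at [0.251, 0.518, 0.231] pointing down, gripper open.
Joint ranges: [-3.12, 3.12], [-1.05, 2.28], [0.14, 2.33], [-1.42, 4.57], [0.1, 2.73], [-2.68, 2.68]. Speed limits (rad/s): [2.57, 2.57, 3.14, 3.14, 3.14, 3.14].

## Interface

Orientations are given as a 3x3 rotation matrix whose columns are the frame's x, y, z axes.
In Python, from cell import monitor, grab_frame, job, env gives the robot as it stands.
- The arm moves only by the tool drive_tool, never from a script. Its argument "steps" is a list of rows, each an object of numbers: "jaw": the opening, from 0 (shut) to 1 (fully open); "x", "y", "z": the shift along the tool's x, y, z in cm; "spin": the turn about the tool's z in rad. In form: [{"jaw": .., "x": .., "y": .., "z": .., "spin": ..}, ...]. A call has 1 to 5 rows; each row shifts and turns the commanded pose from where the row before left it, along the tool's axes as they then stand; what a row does not reach is not made up. A row lasts 1/12 s, in which the tool goes at most 41.7 mm and 7.16 degrees, less where a joint would pass 70% of its speed; a pose out of reach is approached as far as the arm can. A call is refused whole if a number of a shift passes 4.17 or a number of a turn 0.125, either way. A call with a gripper value outside its range is refused whole. The fingers move at their own pace and stop on an object; "newtons" is the grip in N (left out, the last holds). Time passes only in rows, so rows that do not move let the fingers close. It gives the time, the measured TCP pose, the force, the opening and the grip force at its end, in the units of the state.
- monitor.get_obs(): the state, without advancing time (a new reading comes with each control period).
- grab_frame(name): name is "scene" or "top" or "wrist"; returns a dict with "image" (400x640x3 uint8, blue, green, red), "vfov" (degrees; the focal length in pixels is half the picture's height over the tangent of half this angle, whatever the lens; pixels are square), "cx", "cy" (the principal point, pixels), "R" (3x3) and "t" (3): a world point X has camera coordinates R X + t. Camera axes: x right, y down, z forward; pixel columns grow to the right and rows downward; lengths in m; the calibration is good to about 2 mm. The wrist camera is an equidistant fisheye: a pixel r from the principal point sees the ray r / f radians off the axis. A picture is of the moment at which its call begins. There is no depth.
- job.close_job(): hands the job in; it is judged then, once.
The state is a dict: "time_s": time; "qpos": joint angles; "joint_velocities": joint speeds; "effort": joint torques, N m; "tool_pos": TCP position; "tool_rot": TCP orientation; "wrist_force": force on the tool from outside, world axes, zero at the start; "ft_torque": the same for the moment, N m; "width": finger opening in m; "grasp_force": force on a finger pad.
Only numpy, scipy, OpenCV 4.12 (cv2) and the standard library are available. Lean on these libraries where they do the work, as an engineer would, in place of code of your own. Each camera call takes 0.05 s, during which the arm holds its last target. There are 200 camera calls.

## Working session

There is one attempt and no reset: what is moved stays moved. The work goes in short steps, Python scripts to look and compute and a tool call to move; the robot and the scene stay as the last step left them, time stands still between calls to the robot, and variables do not carry over. Pictures are saved under pics/ and viewed, at most 10 in all, crops included, and the job is handed in when it is done.

Besides the shell and the picture viewer there is one more tool, called after "Emit:" as a command line: name --argument value ..., lists and objects as JSON in quotes. drive_tool: Moves the arm, as the interface text tells. Its arguments: {"type":"object","properties":{"steps":{"type":"array"},"newtons":{"type":"number"}},"required":["steps"]}

```bash
mkdir -p pics; python3 - <<'E'
from cell import monitor, grab_frame, env
import cv2,numpy as np,pickle
o=monitor.get_obs();print(o['time_s'],o['tool_pos'],np.round(o['tool_rot'],3),o['wrist_force'],o['width'])
d={}
for n in("scene","top"):
    f=grab_frame(n);d[n]=f;cv2.imwrite(f"pics/{n}0.png",f['image']);print(n,f['vfov'],f['cx'],f['cy'],np.round(f['R'],4).tolist(),np.round(f['t'],4))
pickle.dump(d,open('f0.pkl','wb'))
E
```

```text
0.0 [0.25019381 0.51694823 0.23039577] [[-0.9    0.436 -0.001]
 [ 0.436  0.9   -0.002]
 [ 0.    -0.002 -1.   ]] [ 0.52879852  0.68239652 -0.326612  ] 0.08505876985762523
scene 44.883275254363326 319.4653346475521 194.08849932578468 [[0.171, 0.9852, -0.0086], [0.78, -0.1407, -0.6098], [-0.602, 0.0976, -0.7925]] [-0.1326 -0.3738  1.4658]
top 53.8815151264562 321.48934010527165 200.35709822606808 [[0.0148, -0.9998, -0.0124], [-0.9957, -0.0136, -0.092], [0.0918, 0.0137, -0.9957]] [0.0613 0.542  1.2343]
```

View pics/top0.png

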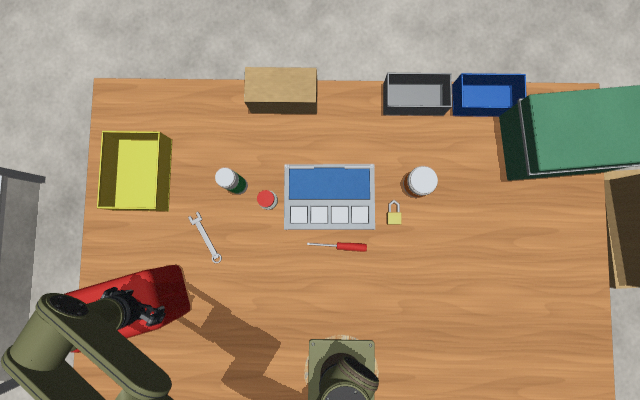

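View pics/scene0.png

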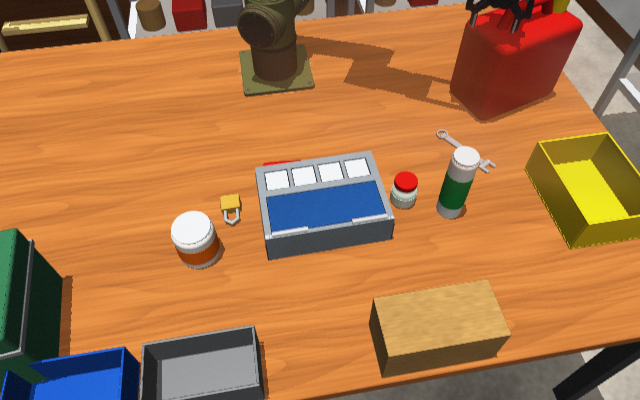

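The top view shows the lockbox at about cols 285–375, rows 165–230, with the plates near row 214 at cols 299, 319, 340 and 360. The screwdriver is at (340,246). The gripper is over a red can at (130,310). The scene view has the same layout, with the plates near row 175.

```bash
cat > h.py <<'E'
import cv2,numpy as np
def ray(f,u,v):
    F=200/np.tan(np.radians(f['vfov']/2)); d=f['R'].T@np.array([(u-f['cx'])/F,(v-f['cy'])/F,1]); return -f['R'].T@f['t'],d
def onz(f,u,v,z):
    c,d=ray(f,u,v); return c+d*(z-c[2])/d[2]
E
python3 - <<'E'
import pickle;from h import *
d=pickle.load(open('f0.pkl','rb'))
for n,(x0,y0,x1,y1) in dict(top=(283,200,378,232),scene=(255,150,378,195)).items():
    f=d[n];m=(f['image'].min(2)>215).astype(np.uint8);M=np.zeros_like(m);M[y0:y1,x0:x1]=m[y0:y1,x0:x1]
    k,_,s,c=cv2.connectedComponentsWithStats(M,connectivity=4)
    P=np.array([onz(f,*c[i],.083) for i in range(1,k) if s[i,4]>60]);P=P[np.argsort(P[:,1])]
    print(n,P.round(4).tolist(),[s[i,4] for i in range(1,k)],P.mean(0)); e=P[-1]-P[0];print(np.arctan2(-e[0],e[1]),np.hypot(*e[:2]))
E
```

```text
Traceback (most recent call last):
IndexError: too many indices for array: array is 1-dimensional, but 2 were indexed
```

```bash
python3 - <<'E'
import pickle;from h import *
d=pickle.load(open('f0.pkl','rb'))
print(d['top']['image'][214,284:376:2].min(1),d['scene']['image'][174,260:376:3].min(1))
for n,(x0,y0,x1,y1) in dict(top=(283,200,378,232),scene=(255,150,378,195)).items():
  f=d[n]
  for T in (190,200,210,220):
    m=(f['image'].min(2)>T).astype(np.uint8);M=np.zeros_like(m);M[y0:y1,x0:x1]=m[y0:y1,x0:x1]
    k,_,s,c=cv2.connectedComponentsWithStats(M,connectivity=4)
    P=np.array([onz(f,*c[i],.083) for i in range(1,k) if s[i,4]>60]).reshape(-1,3)
    if len(P)!=4: print(n,T,s[1:,4]);continue
    P=P[np.argsort(P[:,1])]
    e=P[-1]-P[0];print(n,T,P.round(4).tolist(),P.mean(0),np.arctan2(-e[0],e[1]),np.hypot(*e[:2]))
E
```

```text
[151 175 175  69 212 211 211 212 212 211 212 210 181 104 211 211 211 210
 210 211 211 210 169 172 211 211 211 211 212 212 212 211 115 181 210 211
 211 211 211 212 211 211  75 182 183 185] [174 172 243 243 243 242 243 243 242  57 175 243 242 242 243 243 243 242
 230 173 229 243 243 243 242 242 243 242 172 111 243 243 243 242 242 239
 220 162 171]
top 190 [[0.4942, -0.048, 0.083], [0.4932, 0.0128, 0.083], [0.4923, 0.0753, 0.083], [0.4916, 0.1376, 0.083]] [0.4928248  0.04441799 0.083     ] 0.014057867500169071 0.1855993171871028
top 200 [[0.4942, -0.048, 0.083], [0.4932, 0.0128, 0.083], [0.4923, 0.0753, 0.083], [0.4916, 0.1376, 0.083]] [0.4928248  0.04441799 0.083     ] 0.014057867500169071 0.1855993171871028
top 210 [[0.4957, -0.0475, 0.083], [0.4953, 0.0136, 0.083], [0.4942, 0.0762, 0.083], [0.4929, 0.1384, 0.083]] [0.49454803 0.04515518 0.083     ] 0.01536361126629516 0.1859896799056643
top 220 []
scene 190 [[0.4944, -0.0491, 0.083], [0.4934, 0.0128, 0.083], [0.4926, 0.0749, 0.083], [0.4914, 0.1369, 0.083]] [0.49296153 0.04387677 0.083     ] 0.015983247559566083 0.18598481706627384
scene 200 [[0.4944, -0.0489, 0.083], [0.4934, 0.0128, 0.083], [0.4925, 0.0748, 0.083], [0.4916, 0.137, 0.083]] [0.49300032 0.04394777 0.083     ] 0.01492558350341254 0.18593120983771524
scene 210 [[0.4945, -0.0489, 0.083], [0.4935, 0.0129, 0.083], [0.4926, 0.0748, 0.083], [0.4916, 0.1366, 0.083]] [0.49304341 0.04383589 0.083     ] 0.01542107809797912 0.18552836925982855
scene 220 [[0.4947, -0.0488, 0.083], [0.4937, 0.013, 0.083], [0.4927, 0.0748, 0.083], [0.4916, 0.1365, 0.083]] [0.49313974 0.04389048 0.083     ] 0.01679727646734238 0.18532976370620463
```

Emit:
drive_tool --steps '[{"jaw": 0,"z": -4},{"jaw": 0,"z": -2,"spin": -0.117},{"jaw": 0,"spin": -0.117},{"jaw": 0,"spin": -0.117},{"jaw": 0,"spin": -0.117}]' --newtons 40

```text
$.steps[0]: bad value
```

Emit:
drive_tool --steps '[{"jaw": 0.0,"x": 0.0,"y": 0.0,"z": -4.0,"spin": 0.0},{"jaw": 0.0,"x": 0.0,"y": 0.0,"z": -2.0,"spin": -0.117},{"jaw": 0.0,"x": 0.0,"y": 0.0,"z": 0.0,"spin": -0.117},{"jaw": 0.0,"x": 0.0,"y": 0.0,"z": 0.0,"spin": -0.117},{"jaw": 0.0,"x": 0.0,"y": 0.0,"z": 0.0,"spin": -0.117}]' --newtons 40

```text
time_s: 0.52
tool_pos: [0.2505, 0.5175, 0.2915]
tool_rot: [[-1.0, -0.023, 0.0], [-0.023, 1.0, 0.0], [-0.0, 0.0, -1.0]]
wrist_force: [-0.3, 0.4, 0.0]
width: 0.0258
grasp_force: 0.0
```

Emit:
drive_tool --steps '[{"jaw": 0.0,"x": -1.9,"y": -3.2,"z": 0.0,"spin": 0.0},{"jaw": 0.0,"x": -1.9,"y": -3.2,"z": 0.0,"spin": 0.0},{"jaw": 0.0,"x": -1.9,"y": -3.2,"z": 0.0,"spin": 0.0},{"jaw": 0.0,"x": -1.9,"y": -3.2,"z": 0.0,"spin": 0.0},{"jaw": 0.0,"x": -1.9,"y": -3.2,"z": 0.0,"spin": 0.0}]'

```text
time_s: 0.93
tool_pos: [0.3484, 0.3576, 0.2909]
tool_rot: [[-1.0, -0.018, -0.001], [-0.018, 1.0, -0.001], [0.001, -0.001, -1.0]]
wrist_force: [0.1, -0.0, -0.0]
width: 0.0002
grasp_force: 0.0
```

Emit:
drive_tool --steps '[{"jaw": 0.0,"x": -1.9,"y": -3.2,"z": 0.0,"spin": 0.0},{"jaw": 0.0,"x": -1.9,"y": -3.2,"z": 0.0,"spin": 0.0},{"jaw": 0.0,"x": -1.9,"y": -3.2,"z": 0.0,"spin": 0.0},{"jaw": 0.0,"x": -1.9,"y": -3.2,"z": 0.0,"spin": 0.0},{"jaw": 0.0,"x": -1.9,"y": -3.2,"z": 0.0,"spin": 0.0}]'

```text
time_s: 1.35
tool_pos: [0.4462, 0.1991, 0.291]
tool_rot: [[-1.0, -0.017, -0.001], [-0.017, 1.0, -0.0], [0.001, -0.0, -1.0]]
wrist_force: [0.7, 0.4, 0.1]
width: -0.0
grasp_force: 0.0
```

Emit:
drive_tool --steps '[{"jaw": 0.0,"x": -2.0,"y": -3.1,"z": 0.0,"spin": 0.0},{"jaw": 0.0,"x": -2.0,"y": -3.1,"z": 0.0,"spin": 0.0},{"jaw": 0.0,"x": 0.0,"y": 0.0,"z": 4.0,"spin": 0.0},{"jaw": 0.0,"x": 0.0,"y": 0.0,"z": 4.0,"spin": 0.0},{"jaw": 0.0,"x": 0.0,"y": 0.0,"z": 4.0,"spin": 0.0}]'

```text
time_s: 1.77
tool_pos: [0.488, 0.1386, 0.1705]
tool_rot: [[-1.0, -0.015, 0.002], [-0.015, 1.0, 0.001], [-0.002, 0.0, -1.0]]
wrist_force: [0.2, -1.4, -0.9]
width: 0.0001
grasp_force: 0.0
```

Emit:
drive_tool --steps '[{"jaw": 0.0,"x": 0.0,"y": 0.0,"z": 4.0,"spin": 0.0},{"jaw": 0.0,"x": 0.0,"y": 0.0,"z": 2.0,"spin": 0.0},{"jaw": 0.0,"x": 0.0,"y": 0.0,"z": 0.0,"spin": 0.0},{"jaw": 0.0,"x": 0.0,"y": 0.0,"z": 0.0,"spin": 0.0}]'

```text
time_s: 2.1
tool_pos: [0.4861, 0.1393, 0.1103]
tool_rot: [[-1.0, -0.017, -0.004], [-0.017, 1.0, -0.001], [0.004, -0.001, -1.0]]
wrist_force: [-0.0, -1.1, 0.0]
width: -0.0003
grasp_force: 0.0
```

Emit:
drive_tool --steps '[{"jaw": 0.0,"x": 0.0,"y": -0.2,"z": 2.0,"spin": 0.0},{"jaw": 0.0,"x": 0.0,"y": 0.0,"z": 0.4,"spin": 0.0},{"jaw": 0.0,"x": 0.0,"y": 0.0,"z": 0.1,"spin": 0.0},{"jaw": 0.0,"x": 0.0,"y": 0.0,"z": 0.1,"spin": 0.0},{"jaw": 0.0,"x": 0.0,"y": 0.0,"z": 0.1,"spin": 0.0}]'

```text
time_s: 2.52
tool_pos: [0.4882, 0.1379, 0.0857]
tool_rot: [[-1.0, -0.017, 0.003], [-0.017, 1.0, 0.001], [-0.003, 0.001, -1.0]]
wrist_force: [-0.7, 0.6, -0.3]
width: -0.0001
grasp_force: 0.0
```

Emit:
drive_tool --steps '[{"jaw": 0.0,"x": 0.0,"y": 0.0,"z": 0.1,"spin": 0.0},{"jaw": 0.0,"x": 0.0,"y": 0.0,"z": 0.0,"spin": 0.0}]'

```text
time_s: 2.68
tool_pos: [0.4875, 0.1377, 0.084]
tool_rot: [[-1.0, -0.017, 0.001], [-0.017, 1.0, 0.0], [-0.001, 0.0, -1.0]]
wrist_force: [-1.0, 0.5, -0.0]
width: -0.0
grasp_force: 0.0
```

Emit:
drive_tool --steps '[{"jaw": 0.0,"x": 0.0,"y": 0.0,"z": 0.1,"spin": 0.0},{"jaw": 0.0,"x": 0.0,"y": 0.0,"z": 0.1,"spin": 0.0},{"jaw": 0.0,"x": 0.0,"y": 0.0,"z": 0.0,"spin": 0.0}]'

```text
time_s: 2.93
tool_pos: [0.4875, 0.1377, 0.083]
tool_rot: [[-1.0, -0.017, 0.002], [-0.017, 1.0, 0.0], [-0.002, 0.0, -1.0]]
wrist_force: [-2.6, -0.9, 12.8]
width: -0.0
grasp_force: 6.5
```

Emit:
drive_tool --steps '[{"jaw": 0.0,"x": 0.0,"y": 0.0,"z": 0.05,"spin": 0.0},{"jaw": 0.0,"x": 0.0,"y": 0.0,"z": 0.0,"spin": 0.0}]'

```text
time_s: 3.1
tool_pos: [0.4876, 0.1377, 0.083]
tool_rot: [[-1.0, -0.017, 0.002], [-0.017, 1.0, 0.0], [-0.002, 0.0, -1.0]]
wrist_force: [-3.8, -1.9, 17.6]
width: -0.0
grasp_force: 8.5
```

Emit:
drive_tool --steps '[{"jaw": 0.0,"x": 0.0,"y": 0.0,"z": -2.0,"spin": 0.0},{"jaw": 0.0,"x": 0.0,"y": -3.1,"z": 0.0,"spin": 0.0},{"jaw": 0.0,"x": 0.0,"y": -3.1,"z": 0.0,"spin": 0.0},{"jaw": 0.0,"x": 0.0,"y": 0.0,"z": 0.0,"spin": 0.0},{"jaw": 0.0,"x": 0.0,"y": 0.0,"z": 1.5,"spin": 0.0}]'

```text
time_s: 3.52
tool_pos: [0.4905, 0.0744, 0.088]
tool_rot: [[-1.0, -0.014, 0.006], [-0.014, 1.0, 0.0], [-0.006, 0.0, -1.0]]
wrist_force: [0.6, 0.4, 0.0]
width: 0.0001
grasp_force: 0.0
```

Emit:
drive_tool --steps '[{"jaw": 0.0,"x": 0.0,"y": 0.0,"z": 0.15,"spin": 0.0},{"jaw": 0.0,"x": 0.0,"y": 0.0,"z": 0.1,"spin": 0.0},{"jaw": 0.0,"x": 0.0,"y": 0.0,"z": 0.1,"spin": 0.0},{"jaw": 0.0,"x": 0.0,"y": 0.0,"z": 0.1,"spin": 0.0},{"jaw": 0.0,"x": 0.0,"y": 0.0,"z": 0.0,"spin": 0.0}]'

```text
time_s: 3.93
tool_pos: [0.4871, 0.0753, 0.083]
tool_rot: [[-1.0, -0.019, -0.001], [-0.019, 1.0, -0.002], [0.001, -0.002, -1.0]]
wrist_force: [-6.3, -3.9, 15.6]
width: 0.0001
grasp_force: 7.9
```

Also rigid. On to the next plate.

Emit:
drive_tool --steps '[{"jaw": 0.0,"x": 0.0,"y": 0.0,"z": -2.0,"spin": 0.0},{"jaw": 0.0,"x": 0.0,"y": -3.1,"z": 0.0,"spin": 0.0},{"jaw": 0.0,"x": 0.0,"y": -3.1,"z": 0.0,"spin": 0.0},{"jaw": 0.0,"x": 0.0,"y": 0.0,"z": 0.0,"spin": 0.0},{"jaw": 0.0,"x": 0.0,"y": 0.0,"z": 1.5,"spin": 0.0}]'

```text
time_s: 4.35
tool_pos: [0.4919, 0.0128, 0.0887]
tool_rot: [[-1.0, -0.015, 0.006], [-0.015, 1.0, -0.0], [-0.006, -0.0, -1.0]]
wrist_force: [1.0, -0.0, -1.0]
width: 0.0003
grasp_force: 0.0
```

Emit:
drive_tool --steps '[{"jaw": 0.0,"x": 0.0,"y": 0.0,"z": 0.15,"spin": 0.0},{"jaw": 0.0,"x": 0.0,"y": 0.0,"z": 0.1,"spin": 0.0},{"jaw": 0.0,"x": 0.0,"y": 0.0,"z": 0.1,"spin": 0.0},{"jaw": 0.0,"x": 0.0,"y": 0.0,"z": 0.1,"spin": 0.0},{"jaw": 0.0,"x": 0.0,"y": 0.0,"z": 0.0,"spin": 0.0}]'

```text
time_s: 4.77
tool_pos: [0.4888, 0.0142, 0.083]
tool_rot: [[-1.0, -0.018, -0.001], [-0.018, 1.0, -0.0], [0.001, -0.0, -1.0]]
wrist_force: [-4.0, 0.5, 8.4]
width: 0.0002
grasp_force: 4.6
```

Emit:
drive_tool --steps '[{"jaw": 0.0,"x": 0.0,"y": 0.0,"z": -2.0,"spin": 0.0},{"jaw": 0.0,"x": 0.1,"y": -3.1,"z": 0.0,"spin": 0.0},{"jaw": 0.0,"x": 0.1,"y": -3.1,"z": 0.0,"spin": 0.0},{"jaw": 0.0,"x": 0.0,"y": 0.0,"z": 0.0,"spin": 0.0},{"jaw": 0.0,"x": 0.0,"y": 0.0,"z": 1.5,"spin": 0.0}]'

```text
time_s: 5.18
tool_pos: [0.4911, -0.0496, 0.0893]
tool_rot: [[-1.0, -0.015, 0.007], [-0.015, 1.0, -0.001], [-0.006, -0.001, -1.0]]
wrist_force: [0.6, -0.3, -0.2]
width: 0.0
grasp_force: 0.0
```

Emit:
drive_tool --steps '[{"jaw": 0.0,"x": 0.0,"y": 0.0,"z": 0.15,"spin": 0.0},{"jaw": 0.0,"x": 0.0,"y": 0.0,"z": 0.1,"spin": 0.0},{"jaw": 0.0,"x": 0.0,"y": 0.0,"z": 0.1,"spin": 0.0},{"jaw": 0.0,"x": 0.0,"y": 0.0,"z": 0.1,"spin": 0.0},{"jaw": 0.0,"x": 0.0,"y": 0.0,"z": 0.0,"spin": 0.0}]'

```text
time_s: 5.6
tool_pos: [0.4884, -0.0478, 0.0826]
tool_rot: [[-1.0, -0.018, 0.0], [-0.018, 1.0, 0.0], [-0.0, 0.0, -1.0]]
wrist_force: [-0.2, 1.6, 1.9]
width: 0.0
grasp_force: 0.9
```

This one gives. I'll press it to its stop.

Emit:
drive_tool --steps '[{"jaw": 0.0,"x": 0.0,"y": 0.0,"z": 0.15,"spin": 0.0},{"jaw": 0.0,"x": 0.0,"y": 0.0,"z": 0.15,"spin": 0.0},{"jaw": 0.0,"x": 0.0,"y": 0.0,"z": 0.15,"spin": 0.0},{"jaw": 0.0,"x": 0.0,"y": 0.0,"z": 0.1,"spin": 0.0},{"jaw": 0.0,"x": 0.0,"y": 0.0,"z": 0.0,"spin": 0.0}]'

```text
time_s: 6.02
tool_pos: [0.4885, -0.048, 0.077]
tool_rot: [[-1.0, -0.017, 0.0], [-0.017, 1.0, 0.001], [-0.0, 0.001, -1.0]]
wrist_force: [-0.6, 3.7, 5.8]
width: 0.0002
grasp_force: 2.7
```

Emit:
drive_tool --steps '[{"jaw": 0.0,"x": 0.0,"y": 0.0,"z": 0.1,"spin": 0.0},{"jaw": 0.0,"x": 0.0,"y": 0.0,"z": 0.0,"spin": 0.0}]'

```text
time_s: 6.18
tool_pos: [0.4885, -0.048, 0.0769]
tool_rot: [[-1.0, -0.017, 0.001], [-0.017, 1.0, 0.001], [-0.001, 0.001, -1.0]]
wrist_force: [-3.6, 4.5, 12.4]
width: -0.0002
grasp_force: 6.8
```

Emit:
drive_tool --steps '[{"jaw": 0.0,"x": 0.0,"y": 0.0,"z": -0.5,"spin": 0.0},{"jaw": 0.0,"x": 0.0,"y": 0.0,"z": -1.5,"spin": 0.0},{"jaw": 0.0,"x": 0.5,"y": 0.0,"z": -3.0,"spin": 0.0},{"jaw": 0.0,"x": 1.0,"y": 0.0,"z": -4.0,"spin": 0.0},{"jaw": 0.0,"x": 1.0,"y": 0.0,"z": -4.0,"spin": 0.0}]'

```text
time_s: 6.6
tool_pos: [0.4624, -0.0493, 0.206]
tool_rot: [[-1.0, -0.017, -0.003], [-0.017, 1.0, -0.001], [0.003, -0.0, -1.0]]
wrist_force: [1.6, -0.1, 0.3]
width: -0.0002
grasp_force: 0.0
```

Emit:
drive_tool --steps '[{"jaw": 0.0,"x": 1.0,"y": 0.0,"z": -3.0,"spin": 0.0},{"jaw": 0.0,"x": 1.0,"y": 0.0,"z": -2.0,"spin": 0.0},{"jaw": 0.0,"x": 0.0,"y": 0.0,"z": 0.0,"spin": 0.0},{"jaw": 0.0,"x": 0.0,"y": 0.0,"z": 0.0,"spin": 0.0}]'

```text
time_s: 6.93
tool_pos: [0.4439, -0.0498, 0.2568]
tool_rot: [[-1.0, -0.017, 0.004], [-0.017, 1.0, -0.001], [-0.003, -0.002, -1.0]]
wrist_force: [-0.2, 0.5, -0.3]
width: -0.0
grasp_force: 0.0
```

```bash
python3 - <<'E'
from cell import grab_frame
import cv2
cv2.imwrite("pics/s1.png",grab_frame("scene")['image'])
E
```

```text
(no output)
```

View pics/s1.png

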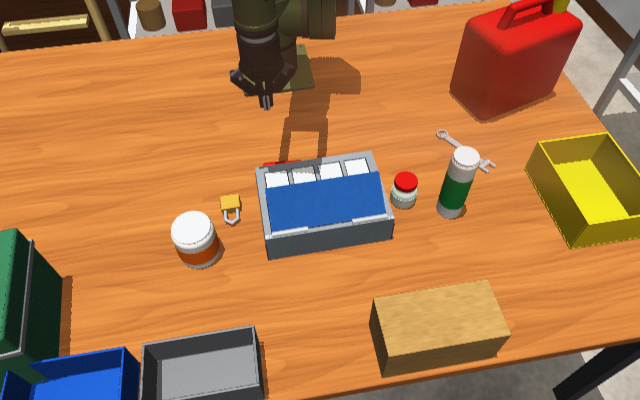

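The scene view shows the hatch raised: its near edge now covers the lower part of the plates at about row 185. The loose things look unmoved, and the gripper at (265,95) is clear. Next I'll check the hatch angle and the loose items numerically.

```bash
python3 - <<'E'
import pickle;from h import *
from cell import grab_frame
d=pickle.load(open('f0.pkl','rb'));f=grab_frame('scene');g=d['scene']
def edge(im,u):
    b=im[:,u].astype(int);r=np.where((b[:,0]-b[:,2]>60))[0];r=r[(r>140)&(r<240)];return r.min(),r.max()
F=200/np.tan(np.radians(f['vfov']/2))
o=np.array([.493,.044,0.])+.055*np.array([1,.0155,0])
for u in(300,330,360):print(u,edge(g['image'],u),edge(f['image'],u))
for a in(0,.3,.6):
    X=o+[.088-.096*np.cos(a),0,.085+.096*np.sin(a)];p=f['R']@X+f['t'];print(a,p[0]/p[2]*F+f['cx'],p[1]/p[2]*F+f['cy'])
D=cv2.absdiff(f['image'],g['image']).max(2)
for n,(x0,y0,x1,y1) in dict(tin=(165,205,222,270),lock=(218,193,244,228),jar=(390,170,420,210),can=(436,145,482,220),wr=(434,127,496,172)).items():print(n,(D[y0:y1,x0:x1]>40).sum())
E
```

```text
300 (np.int64(192), np.int64(226)) (np.int64(183), np.int64(226))
330 (np.int64(188), np.int64(224)) (np.int64(178), np.int64(223))
360 (np.int64(183), np.int64(216)) (np.int64(174), np.int64(216))
0 320.8984911150328 189.2542727425675
0.3 321.1576445209415 182.7199903551201
0.6 322.1072801036177 179.56492328809153
tin 0
lock 0
jar 0
can 0
wr 0
```

The hatch is fully open at about 0.6 rad, and nothing loose has moved.

```bash
python3 -c "
from cell import job
print(job.close_job())"
```

```text
the job is handed in; nothing more can be done
None
```

The catch was the plate at the −y end of the row (y = −93 mm); I pressed it to its stop, the hatch sprang fully open and stayed up, the hand was withdrawn clear, nothing loose looked moved in the pictures, and the job is handed in.

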